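# Reseat the burner cap on its locating pins

### The job

The washed burner cap lies on the chopping board: put it back on the bare burner of the gas hob. Lower it onto the burner in the grip, gently, never dropping or ramming it, and feel for the four locating pins by turning it until it drops over them, so that it is left fully home, flat and centred. Leave the bowl, canister and pan support where they are.

Things in the scene. Friction and masses are not known exactly. Their poses are not given: they have to be found in the camera images.
- cap: Burner cap, black enamelled disc, 66 mm across, 13 mm high in all, 120 to 210 g, lying right way up. Origin: centre of its underside, z up. Its lowest 6 mm are a narrower foot within 27 mm radius, crossed through the centre by two straight slots, 9.5 mm wide, 6 mm deep, along the cap's own x and y axes (hidden from above). Every quarter turn is equivalent.
- cap_grip (a point): Centre of the cap's full 66 mm disc, 9 mm above the cap's origin, same axes. The disc's upright edge, from 6 to 12 mm above the origin, is the place to grip.
- hob: Single-burner table-top gas hob, fixed: black glass on a steel tray, 320 (x) by 300 (y) mm, glass 66 mm above the worktop, knob at its front (-x). Origin: centre of its underside. A steel dish and a cup of 33 mm radius, to z = 80 mm, carry the burner; a spark electrode (to z = 91 mm) and a thermocouple stand 40 mm from the burner's centre.
- burner_seat (a point): Centre of the flat top face of the brass flame spreader (26 mm radius), 100 mm above the worktop, hob axes. Four steel pins, 5 mm thick, 5 mm tall, stand on it a quarter turn apart, 20 mm from the centre. Home, the cap's underside lies on this face, its origin at this point; wrongly turned, it rests on the pin tops 5 mm higher. 2 mm play each side of a pin.
- burner_cup (a point): Centre of the top of the burner cup, under the spreader, 80 mm above the worktop, hob axes. The spreader has been put back in the cup turned by an unknown angle, up to 45 degrees either way, which no listed pose shows; it sits stiffly (0.6 N m to turn it).
- board: Slim pale green polyethylene chopping board lying on the worktop, fixed, 360 (x) by 240 (y) by 8 mm. Origin: centre of its underside. The cap starts on its top face, in its -x half; the bowl stands on its +x half.
- bowl: Teal ceramic bowl standing on the chopping board, 110 mm across the rim, 50 mm high; origin at the centre of its underside. Bystander, its edge is 35 mm or more from the cap's.
- canister: Glass canister with wooden lid, 98 mm across, 147 mm high; origin at the centre of its underside. Bystander.
- pan_support: Black cast-iron pan support of the hob, taken off and standing on the worktop: ring, 172 mm across on four feet, 40 mm high; origin at its centre at worktop level. Bystander, not needed here.
Not all that is in view belongs to the job. What is meant by the cap is not blue, and is the larger of those in its own colour.

How it is judged:
By the outcome, as a careful person would: the job done as asked, in the order asked, and still so for the second after the job is handed in, with the robot touching nothing.
It also fails if it takes over 54 s, if anything falls off the work surface, if the arm or the gripper's body presses on something with over 40 N, if the wrist force passes 120 N, or if a joint passes its speed limit or range.

### The arm

A 7-joint arm with a two-finger parallel gripper is mounted at the origin on the work surface. World frame = base frame: x ahead of the robot, y to its left, z up, the work surface at z = 0. Lengths are in m, angles in rad, forces in N, time in s.
With the tool pointing down it reaches from about 0.4 to 0.875 m from the base axis. Payload 19.3 kg.
Tool frame: the origin (TCP) lies on the centre line of the jaws, within the pads' length; the fingertips stand 19 mm ahead of it and the grasp point (between the pads) is the TCP; z points along the fingers, y is the line along which they close (so a half turn about z gives the same grasp; the last joint's range is limited). The gripper opens to 85 mm and grips with 20 to 120 N. Pads are 22 mm wide; open, the fingers measure 114 mm over their backs; the gripper's body (76 mm by 85 mm) begins 54 mm behind the grasp point. The pads swing forward as they close: fully open they stand 13 mm farther back than shut.
Start: joints at [-0.07, 0.521, -0.036, 1.599, 0.021, 1.021, -0.113], TCP at [0.625, -0, 0.25] pointing down, gripper open.
Joint ranges: [-2.91, 2.91], [-0.3, 2.13], [-1.5, 1.42], [0.17, 2.43], [-1.26, 4.41], [0.16, 1.93], [-2.52, 2.52]. Speed limits (rad/s): [1.89, 1.89, 2.39, 2.39, 3.01, 3.01, 3.01].

### API

Orientations are given as a unit quaternion [w, x, y, z].
In Python, from rig import robot gives the robot as it stands.
- The arm moves only by the shell command python3 -m jog 'ROWS'. ROWS is JSON, a list of rows, each a list of 5 numbers: the shift along the tool's x, y, z in mm, then the turn about the tool's z in rad, then the finger opening in mm, from 0 to 85.4. In form: [[dx, dy, dz, twist, claw], ...]. A call has 1 to 5 rows; each row is the pose to reach, as a shift and turn from the pose commanded when the call began, along the tool's axes at that moment; what a row does not reach only later rows make up. A row lasts 1/8 s, in which the tool goes at most 62.5 mm and 10.7 degrees, less where a joint would pass 70% of its speed; a pose out of reach is approached as far as the arm can. A call with a gripper value outside its range is refused whole. The fingers move at their own pace and stop on an object; the grip force is fixed at half the most. Time passes only in rows, so rows that repeat a pose let the fingers close. It gives the time, the measured TCP pose, the force, the opening and the grip force at its end, in the units of the state.
- robot.get_state(): the state, without advancing time (a new reading comes with each control period).
- robot.grab_frame(name): name is "scene" or "side" or "wrist"; returns a dict with "image" (480x640x3 uint8, red, green, blue), "camera_matrix" (3x3 intrinsics, pixels), "origin" and "rotation" of the camera in the world; the wrist camera has in their place "mount" (4x4, takes a point from camera to tool coordinates, whose origin is the TCP and whose axes are the flange's). Camera axes: x right, y down, z forward; pixel columns grow to the right and rows downward; lengths in m; the calibration is good to about 2 mm. A picture is of the moment at which its call begins: read the wrist's pose just before it. There is no depth.
- robot.hand_in(): hands the job in; it is judged then, once.
The state is a dict: "time_s": time; "qpos": joint angles; "qvel": joint speeds; "joint_efforts": joint torques, N m; "position": TCP position; "orientation": TCP orientation; "wrist_force": force on the tool from outside, world axes, zero at the start; "wrist_torque": the same for the moment, N m; "width": opening from 0.0 (shut) to 1.0 (fully open); "finger_force": force on a finger pad.
Only numpy, scipy, OpenCV 4.12 (cv2) and the standard library are available. Lean on these libraries where they do the work, as an engineer would, in place of code of your own. Each camera call takes 0.05 s, during which the arm holds its last target. There are 200 camera calls.

## Working session

There is one attempt and no reset: what is moved stays moved. The work goes in short steps, Python scripts to look and compute and a shell command to move; the robot and the scene stay as the last step left them, time stands still between calls to the robot, and variables do not carry over. Pictures are saved under pics/ and viewed, at most 10 in all, crops included, and the job is handed in when it is done.

```bash
mkdir -p pics; ls
python3 - <<'E'
from rig import robot
import cv2,numpy as np
s=robot.get_state();print(s)
for n in("scene","side","wrist"):
    f=robot.grab_frame(n);cv2.imwrite(f"pics/{n}0.png",f["image"][:,:,::-1])
    np.savez(f"pics/{n}0.npz",**f)
    print(n,{k:np.round(v,4).tolist() for k,v in f.items() if k!="image"})
E
```

```text
pics
{'time_s': 0.0, 'qpos': array([-0.07019728,  0.52204057, -0.03631779,  1.59998189,  0.02123226,
        1.02108997, -0.11281665]), 'qvel': array([-7.18732860e-04, -2.28880075e-04,  4.48651209e-05,  8.31819358e-05,
        1.45656024e-03,  4.68247764e-05,  3.64835851e-04]), 'joint_efforts': array([-4.24098413e-03, -9.27110124e+01,  1.97758444e+00, -3.69928443e+01,
        1.76317629e-02,  8.19846697e-03, -6.58496788e-05]), 'position': array([ 6.24697041e-01, -5.00291165e-05,  2.49718634e-01]), 'orientation': array([-3.59332832e-04,  7.07114190e-01,  7.07099145e-01, -4.38666060e-04]), 'wrist_force': array([ 0.24215776,  0.86777624, -0.1777995 ]), 'wrist_torque': array([0.0187153 , 0.00021973, 0.02395685]), 'finger_force': 0.0, 'width': 0.997801896349507}
scene {'camera_matrix': [[553.7054, 0.0, 312.7492], [0.0, 553.7054, 241.7387], [0.0, 0.0, 1.0]], 'origin': [0.9504, 0.7516, 1.4074], 'rotation': [-0.0651, 0.2487, 0.927, -0.2731]}
side {'camera_matrix': [[479.171, 0.0, 325.374], [0.0, 479.171, 231.9518], [0.0, 0.0, 1.0]], 'origin': [0.2758, 0.9234, 0.8626], 'rotation': [0.0581, -0.1318, 0.8925, -0.4275]}
wrist {'camera_matrix': [[340.5323, 0.0, 321.762], [0.0, 340.5323, 243.8271], [0.0, 0.0, 1.0]], 'mount': [[0.0009, -0.961, -0.2766, 0.0702], [1.0, 0.0011, -0.0008, 0.0002], [0.0011, -0.2766, 0.961, -0.1247], [0.0, 0.0, 0.0, 1.0]]}
```

View scene.

View pics/scene0.png

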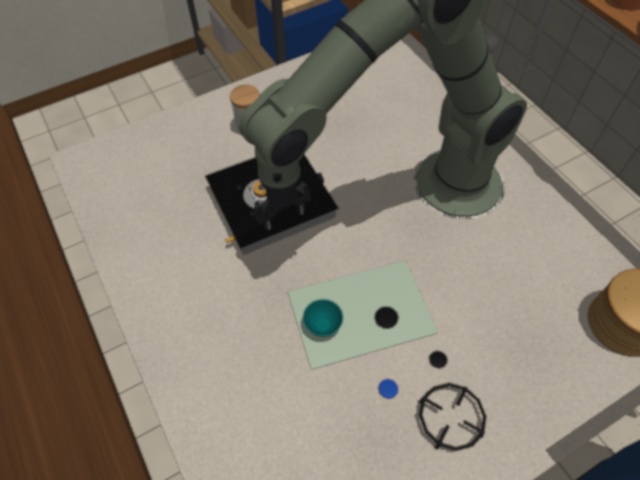

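View pics/wrist0.png

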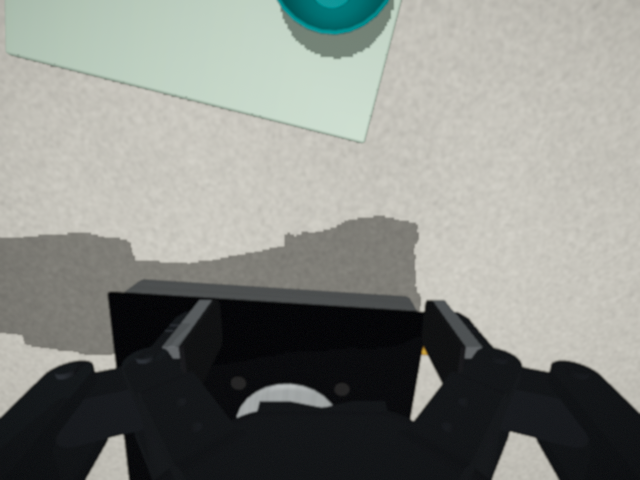

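View pics/side0.png

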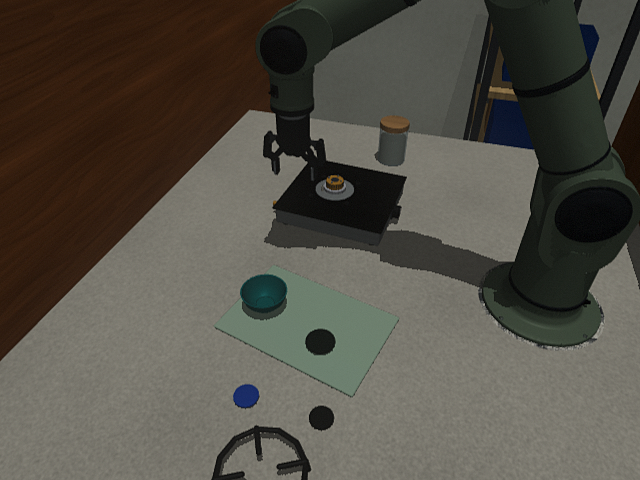

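```bash
cat > h.py <<'E'
import numpy as np,cv2
from scipy.spatial.transform import Rotation as R
def q2R(q): return R.from_quat(np.r_[q[1:],q[0]]).as_matrix()
def cam(f,st=None):
    K=f["camera_matrix"]
    if "mount" in f:
        T=np.eye(4);T[:3,:3]=q2R(st["orientation"]);T[:3,3]=st["position"];T=T@f["mount"]
        return K,T[:3,3],T[:3,:3]
    r=np.asarray(f["rotation"]); return K,f["origin"],(q2R(r) if r.shape==(4,) else r)
def cast(c,uv,z):
    K,o,r=c; uv=np.atleast_2d(uv).astype(float)
    d=(r@np.linalg.inv(K)@np.c_[uv,np.ones(len(uv))].T).T
    return o+d*((z-o[2])/d[:,2])[:,None]
def blobs(mask,amin=40):
    n,l,s,c=cv2.connectedComponentsWithStats(mask.astype(np.uint8))
    return [(l==i,s[i],c[i]) for i in range(1,n) if s[i,4]>=amin]
def fitell(m):
    c=max(cv2.findContours(m.astype(np.uint8),0,1)[0],key=len); return cv2.fitEllipse(c),c[:,0]
def ccirc(p):
    A=np.c_[2*p[:,:2],np.ones(len(p))];x=np.linalg.lstsq(A,(p[:,:2]**2).sum(1),rcond=None)[0]
    return x[:2],np.sqrt(x[2]+x[0]**2+x[1]**2)
E
python3 - <<'E'
from h import *
for n,ctr,bb in(("scene",(387,317),(258,190)),("side",(320,342),(335,184))):
    f=dict(np.load(f"pics/{n}0.npz"));c=cam(f);im=f["image"];g=im.max(2)
    for m,s,ce in blobs(g<60):
        if s[4]<2500 and s[4]>100 and s[1]>230: 
            e,p=fitell(m); print(n,ce.round(1),s[4],"circle@z",[ (ccirc(cast(c,p,z))[0].round(4),ccirc(cast(c,p,z))[1].round(4)) for z in(.012,.020)])
    hsv=cv2.cvtColor(im,cv2.COLOR_RGB2HSV)
    for m,s,ce in blobs((hsv[...,0]>8)&(hsv[...,0]<28)&(hsv[...,1]>130)&(hsv[...,2]>90),15):
        if abs(ce-bb).max()<40: print(n,"brass",ce.round(1),s, cast(c,ce,.095).round(4))
    for m,s,ce in blobs((hsv[...,1]<40)&(hsv[...,2]>110),60):
        if abs(ce-bb).max()<40: 
            print(n,"dish",ce.round(1),s,cast(c,ce,.07).round(4)); 
    g3=(hsv[...,0]>35)&(hsv[...,0]<85)&(hsv[...,1]>20)&(hsv[...,2]>100)
    for m,s,ce in blobs(g3,2000):
        m2=max(cv2.findContours(m.astype(np.uint8),0,1)[0],key=len); p=cast(c,cv2.boxPoints(cv2.minAreaRect(cast(c,m2[:,0],.008)[:,:2].astype(np.float32)*1)),.008) if 0 else cv2.minAreaRect(cast(c,m2[:,0],.008)[:,:2].astype(np.float32)); print("board",p)
f=dict(np.load("pics/side0.npz"));im=f["image"][150:220,280:400,::-1];cv2.imwrite("pics/crop1.png",cv2.resize(im,None,fx=6,fy=6,interpolation=2))
E
```

```text
scene [386.  317.2] 340 circle@z [(array([0.4739, 0.2814]), np.float64(0.0286)), (array([0.4766, 0.2841]), np.float64(0.0284))]
scene [121.6 409.4] 282 circle@z [(array([1.792 , 0.1244]), np.float64(0.6163)), (array([1.7871, 0.128 ]), np.float64(0.6127))]
scene [437.7 359.1] 191 circle@z [(array([0.4238, 0.4495]), np.float64(0.0197)), (array([0.4268, 0.4513]), np.float64(0.0196))]
scene [450.8 418.9] 568 circle@z [(array([0.4824, 0.5855]), np.float64(0.0788)), (array([0.4851, 0.5864]), np.float64(0.0784))]
scene [617.1 465.9] 1370 circle@z [(array([0.2222, 0.8524]), np.float64(0.0635)), (array([0.2264, 0.8519]), np.float64(0.0631))]
scene brass [258.8 189.6] [254 182  12  14  84] [[ 0.5983 -0.2297  0.095 ]]
scene dish [251.5 195.6] [244 181  22  25 199] [[ 0.6211 -0.2389  0.07  ]]
board ((0.5237749814987183, 0.23028549551963806), (0.2392163872718811, 0.3580743372440338), 76.57847595214844)
side [263.3 294.5] 1182 circle@z [(array([0.642 , 0.1905]), np.float64(0.0652)), (array([0.6386, 0.1974]), np.float64(0.0646))]
side [319.9 341.7] 623 circle@z [(array([0.4711, 0.282 ]), np.float64(0.0335)), (array([0.4693, 0.288 ]), np.float64(0.0332))]
side [321.  417.7] 484 circle@z [(array([0.4162, 0.4537]), np.float64(0.0237)), (array([0.4149, 0.4582]), np.float64(0.0235))]
side [262.4 452.8] 1826 circle@z [(array([0.4914, 0.5687]), np.float64(0.0623)), (array([0.4894, 0.572 ]), np.float64(0.0617))]
side brass [334.5 179.6] [327 175  17  10  84] [[ 0.585  -0.2347  0.095 ]]
board ((0.5178450345993042, 0.23287928104400635), (0.242503821849823, 0.359970360994339), 76.5353775024414)
```

View pics/crop1.png

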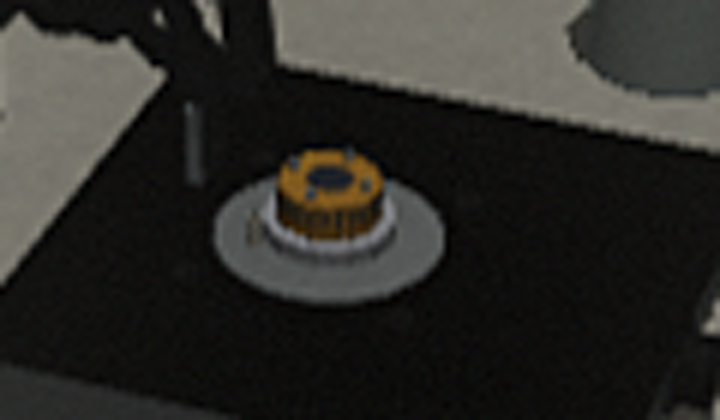

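```bash
python3 -m jog '[[284,-153,50,0,85],[284,-153,50,0,85],[284,-153,100,0,85],[284,-153,100,0,85],[284,-153,100,0,85]]'; python3 -m jog '[[0,0,0,0,85],[0,0,0,0,85],[0,0,0,0,85]]'
```

```text
time_s: 0.78
position: [0.483, 0.2631, 0.1599]
orientation: [0.0, 0.707, 0.707, 0.0]
wrist_force: [0.9, 1.2, -0.1]
width: 0.995
finger_force: 0.0
time_s: 1.15
position: [0.4849, 0.2605, 0.161]
orientation: [0.0, 0.708, 0.706, 0.0]
wrist_force: [-0.4, 1.0, 0.4]
width: 0.999
finger_force: 0.0
```

```bash
cat > look.py <<'E'
from h import *; from rig import robot
def look(n="wrist",save=None):
    st=robot.get_state(); f=robot.grab_frame(n)
    if save: cv2.imwrite(f"pics/{save}.png",f["image"][:,:,::-1])
    return st,f["image"],cam(f,st)
E
python3 - <<'E'
from look import *
st,im,c=look(save="w1"); hsv=cv2.cvtColor(im,cv2.COLOR_RGB2HSV); print(st["position"],st["time_s"])
for m,s,ce in blobs((im.max(2)<70),800):
    e,p=fitell(m); print(ce.round(1),s,np.round(e[1],1),[(ccirc(cast(c,p,z))[0].round(4),ccirc(cast(c,p,z))[1].round(4)) for z in(.014,.020)])
E
```

```text
[0.48486424 0.26054885 0.16095304] 1.15
[307.  206.6] [ 267  167   81   81 5121] [79.1 80.6] [(array([0.473 , 0.2827]), np.float64(0.0323)), (array([0.4733, 0.2838]), np.float64(0.0316))]
[322.8 416.8] [    0   243   640   237 64104] [225. 623.] [(array([0.4867, 0.0403]), np.float64(0.2035)), (array([0.4866, 0.0467]), np.float64(0.199))]
[569.1 279.3] [ 515  247   79   89 1798] [131.8 180.5] [(array([0.6679, 0.197 ]), np.float64(0.048)), (array([0.6638, 0.1999]), np.float64(0.0469))]
```

View pics/w1.png

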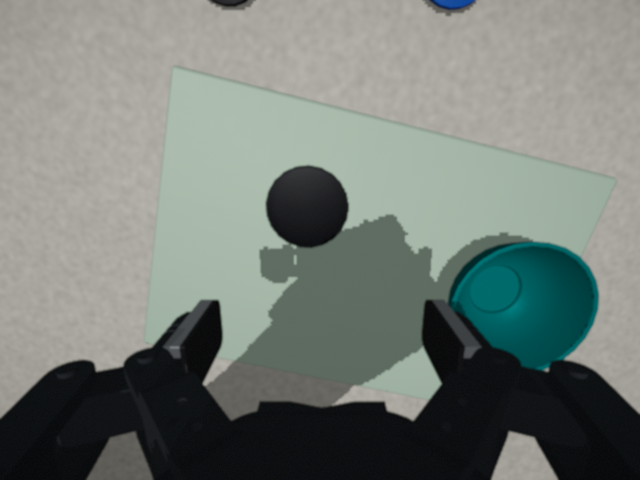

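```bash
python3 -m jog '[[23,-12,40,0,85],[23,-12,100,0,85],[23,-12,100,0,85],[23,-12,100,0,85],[23,-12,100,0,85]]'
python3 - <<'E'
from look import *
st,im,c=look(save="w2"); print(st["position"],st["orientation"],st["time_s"],st["wrist_force"])
m0=np.zeros(im.shape[:2],bool); g=im.max(2)<70
for m,s,ce in blobs(g,800):
    e,p=fitell(m); print(ce.round(1),s,np.round(e[1],1),[(ccirc(cast(c,p,z))[0].round(4),ccirc(cast(c,p,z))[1].round(4)) for z in(.014,.020)])
E
```

```text
time_s: 1.82
position: [0.4734, 0.2849, 0.063]
orientation: [0.0, 0.707, 0.707, 0.002]
wrist_force: [0.6, -0.5, -0.0]
width: 0.997
finger_force: 0.0
[0.4733963  0.28490825 0.06298267] [3.61297256e-04 7.07454777e-01 7.06756544e-01 1.67192133e-03] 1.825 [ 0.60401347 -0.4799592  -0.0474938 ]
[321.2 282.6] [  260   224   123   117 11105] [114.6 121.6] [(array([0.4733, 0.2814]), np.float64(0.0336)), (array([0.4733, 0.2839]), np.float64(0.0325))]
[330.8 416.9] [    0   300   640   180 65546] [179.  647.9] [(array([0.4808, 0.1682]), np.float64(0.133)), (array([0.4805, 0.1746]), np.float64(0.1284))]
```

View pics/w2.png

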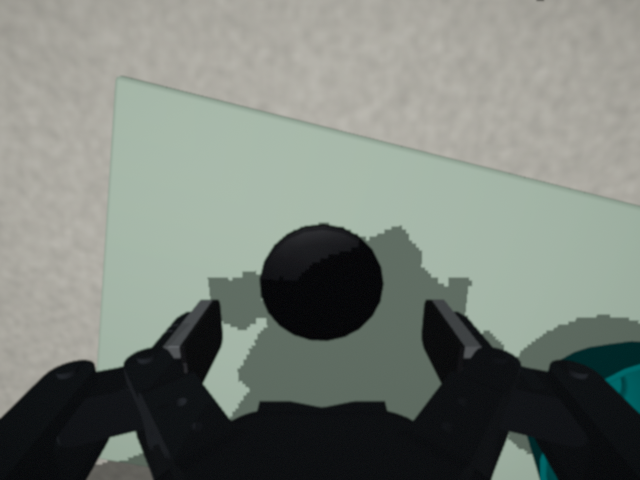

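```bash
python3 -m jog '[[0,0,30,0,85],[0,0,38,0,85],[0,0,38,0,85],[0,0,38,0,85]]'
```

```text
time_s: 2.38
position: [0.4725, 0.2849, 0.0236]
orientation: [0.0, 0.707, 0.707, 0.001]
wrist_force: [-0.1, -0.2, 0.2]
width: 0.996
finger_force: 0.0
```

```bash
python3 -m jog '[[-1,0,2,0,85],[-1,0,2,0,72],[-1,0,2,0,60],[-1,0,2,0,50],[-1,0,2,0,50]]';  python3 -m jog '[[0,0,0,0,50],[0,0,0,0,50]]'
```

```text
time_s: 3.0
position: [0.4722, 0.2837, 0.0215]
orientation: [0.0, 0.707, 0.707, 0.0]
wrist_force: [-3.9, -3.7, 18.4]
width: 0.745
finger_force: 60.6
time_s: 3.25
position: [0.4722, 0.2837, 0.0215]
orientation: [0.0, 0.707, 0.707, 0.0]
wrist_force: [-4.2, -3.5, 19.7]
width: 0.739
finger_force: 60.6
```

```bash
python3 -m jog '[[0,0,-3,0,50],[0,0,-20,0,50],[0,0,-60,0,50],[0,0,-120,0,50],[0,0,-120,0,50]]'
python3 - <<'E'
from look import *
st,im,c=look(save="w3"); print(st["position"],st["width"],st["wrist_force"])
st,im2,c2=look("side"); 
K,o,r=c2; p=r.T@(st["position"]-o); u=(K@p/p[2])[:2].astype(int); print(u)
cr=im2[max(u[1]-50,0):u[1]+50,u[0]-60:u[0]+60]; a=cv2.resize(cr,(480,400)); b=cv2.resize(im[200:450,160:480],(500,400))
cv2.imwrite("pics/w3c.png",np.hstack([b[:,:310],b[:,310:],a])[:,:980,::-1]); x=np.hstack([b,a]); cv2.imwrite("pics/w3c.png",cv2.resize(x,(784,320))[:,:,::-1])
E
```

```text
time_s: 3.88
position: [0.4738, 0.2848, 0.1456]
orientation: [0.001, 0.707, 0.707, 0.004]
wrist_force: [0.2, 0.1, -1.9]
width: 0.735
finger_force: 66.5
[0.47377057 0.28476303 0.14555102] 0.735196413638488 [ 0.2217261   0.12657014 -1.93387986]
[318 300]
```

View pics/w3c.png

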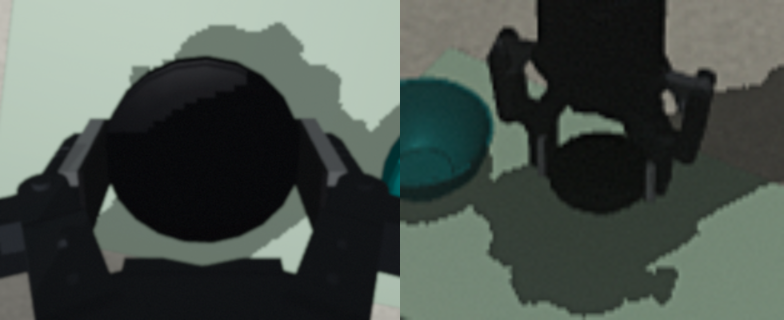

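```bash
python3 -m jog '[[-40,0,-60,0,50],[-200,40,-85,0,50],[-260,57,-85,0,50],[-260,57,-85,0,50],[-260,57,-85,0,50]]'; python3 -m jog '[[-100,20,0,0,50],[-200,40,0,0,50],[-250,50,0,0,50],[-250,50,0,0,50],[-250,50,0,0,50]]'
```

```text
time_s: 4.6
position: [0.5288, 0.0208, 0.225]
orientation: [-0.0, 0.708, 0.707, -0.001]
wrist_force: [0.1, 1.2, -1.6]
width: 0.736
finger_force: 67.2
time_s: 5.22
position: [0.5778, -0.2314, 0.2239]
orientation: [-0.001, 0.709, 0.705, -0.001]
wrist_force: [0.1, 1.3, -2.7]
width: 0.739
finger_force: 67.2
```

```bash
python3 -m jog '[[-50,10,0,0,50],[-75,10,0,0,50],[-75,10,0,0,50],[-75,10,0,0,50],[-75,10,0,0,50]]'
python3 - <<'E'
from look import *
st,im,c=look(save="w4"); print(st["position"],st["orientation"])
cv2.imwrite("pics/w4c.png",cv2.resize(im[60:360,160:480],(800,600),interpolation=2)[:,:,::-1][:, :])
E
```

```text
time_s: 5.85
position: [0.5892, -0.3, 0.2255]
orientation: [-0.0, 0.707, 0.708, 0.0]
wrist_force: [0.1, -0.6, -1.3]
width: 0.741
finger_force: 67.2
[ 0.58921546 -0.29999796  0.22550905] [-2.98886489e-04  7.06595181e-01  7.07617927e-01  1.71219554e-04]
```

View pics/w4c.png

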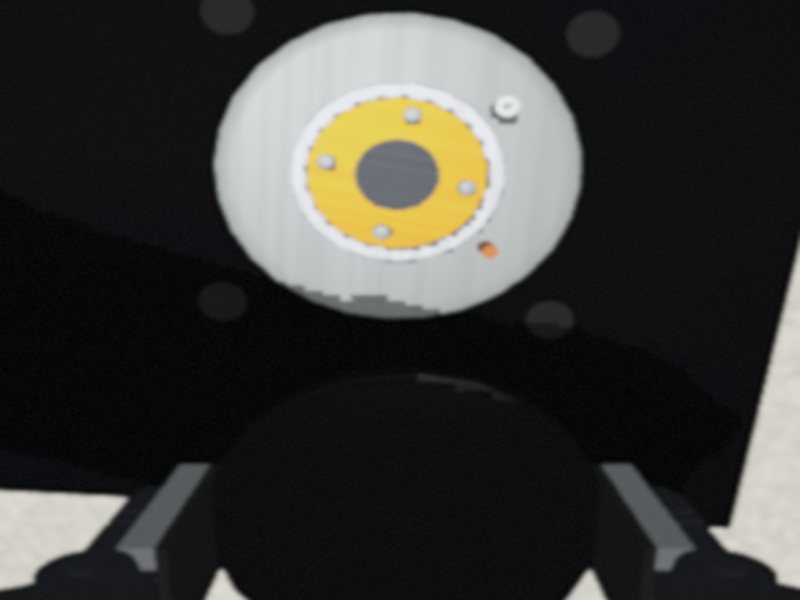

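Run:
```python
from look import *
f=robot.grab_frame("wrist"); st=robot.get_state(); c=cam(f,st); im=f["image"]; print(st["position"],st["time_s"])
hsv=cv2.cvtColor(im,cv2.COLOR_RGB2HSV)
b=(hsv[...,0]>15)&(hsv[...,0]<35)&(hsv[...,1]>110)&(hsv[...,2]>100)
m,s,ce=max(blobs(b),key=lambda t:t[1][4]); e,p=fitell(m); h=cv2.convexHull(p)[:,0]
print("brass",ccirc(cast(c,h,.1)))
uv=np.array([(412,115),(326,161),(467,187),(382,231)])/2.5+[160,60]
P=cast(c,uv,.105); ctr=P.mean(0); print("pins",ctr,np.linalg.norm(P-ctr,axis=1),np.degrees(np.arctan2(*(P-ctr)[:,1::-1].T))%90)
# side-camera: brass at z=.1
# cap in hand from w3
im=cv2.imread("pics/w3.png"); st3=dict(position=np.zeros(3),orientation=np.array([1.,0,0,0])); ct=cam(f,st3)
g=(im.max(2)<60).astype(np.uint8); y,x=np.where(cv2.Canny(cv2.GaussianBlur(im,(3,3),0),40,100)>0)
# upper arc of cap: topmost dark->light boundary per column
pts=[]
for u in range(248,398,3):
    col=im[225:330,u].max(1).astype(int); k=np.where(col<48)[0]
    pts.append((u,225+k[0] if len(k) else 0))
pts=np.array(pts); print(pts[::6].tolist())
for z in(-.003,0,.003,.006): 
    q=cast(ct,pts,z); cc,r=ccirc(q); res=np.abs(np.linalg.norm(q[:,:2]-cc,axis=1)-r); k=res<np.median(res)*3; cc,r=ccirc(q[k]); print(z,cc.round(4),r.round(4),k.sum())
```

```text
[ 0.58918001 -0.30044042  0.22567907] 5.95
brass (array([ 0.58672436, -0.23095092]), np.float64(0.025219529344223147))
pins [ 0.58689742 -0.2195563   0.105     ] [0.01560995 0.01956305 0.01957565 0.0156097 ] [74.75475377 80.17813153 80.1738803  74.70823415]
[[248, 293], [266, 267], [284, 254], [302, 247], [320, 245], [338, 247], [356, 253], [374, 264], [392, 288]]
-0.003 [0.0047 0.0001] 0.03 45
0 [0.0031 0.0001] 0.0308 45
0.003 [0.0015 0.0001] 0.0315 45
0.006 [-0.0001  0.0001] 0.0322 45
```

Run:
```python
from look import *
f=robot.grab_frame("wrist"); st=robot.get_state(); c=cam(f,st)
uv=np.array([(412,115),(326,161),(467,187),(382,231)])/[2.5,2]+[160,60]
P=cast(c,uv,.105); ctr=P.mean(0); print("pins",ctr,np.linalg.norm(P-ctr,axis=1),np.degrees(np.arctan2(*(P-ctr)[:,1::-1].T))%90)
uv=np.array([(507,100),(487,242)])/[2.5,2]+[160,60]; print(cast(c,uv,.091)-ctr, cast(c,uv,.085)-ctr)
```

```text
pins [ 0.58690635 -0.23124694  0.105     ] [0.01973596 0.01999432 0.02002847 0.01982843] [77.87338904 77.45869037 77.72383386 77.77340856]
[[ 0.03128306  0.02541526 -0.014     ]
 [ 0.02701308 -0.02454587 -0.014     ]] [[ 0.03195176  0.02598422 -0.02      ]
 [ 0.02758301 -0.02513255 -0.02      ]]
```

```bash
python3 -m jog '[[50,-2,30,0,50],[69,-2,75,0,50],[69,-2,90,0,50],[69,-2,90,0,50],[69,-2,90,0,50]]'; python3 -m jog '[[0,0,8,0,50],[0,0,12,0,50],[0,0,12,0,50],[0,0,12,0,50]]'; python3 -c "
from rig import robot;s=robot.get_state();print(s['position'],s['orientation'],s['wrist_force'],s['wrist_torque'],s['qpos'][6])"
```

```text
time_s: 6.62
position: [0.5875, -0.2336, 0.1369]
orientation: [0.001, 0.708, 0.707, 0.0]
wrist_force: [-0.4, 0.6, -1.8]
width: 0.743
finger_force: 67.2
time_s: 7.12
position: [0.5871, -0.2324, 0.1237]
orientation: [0.0, 0.707, 0.707, 0.0]
wrist_force: [-0.1, -0.0, -1.7]
width: 0.737
finger_force: 67.2
[ 0.58708324 -0.23237761  0.12371068] [6.46360766e-05 7.07129170e-01 7.07084388e-01 3.58342634e-05] [-0.07242722 -0.00956299 -1.67567553] [ 0.00972166 -0.02319239 -0.00585507] 0.28606137700912726
```

```bash
python3 -m jog '[[1,0,1,0,50],[1.5,0,2,0,50],[1.5,0,3,0,50],[1.5,0,3,0,50]]'; python3 -m jog '[[0,0,0.5,0,50],[0,0,1,0,50],[0,0,1,0,50]]';python3 -m jog '[[0,0,0.5,0,50],[0,0,1,0,50],[0,0,1,0,50]]'
```

```text
time_s: 7.62
position: [0.587, -0.2308, 0.1205]
orientation: [-0.0, 0.707, 0.707, -0.0]
wrist_force: [-0.3, -0.2, -2.1]
width: 0.736
finger_force: 67.2
time_s: 8.0
position: [0.587, -0.2308, 0.1196]
orientation: [-0.0, 0.707, 0.707, -0.0]
wrist_force: [-0.8, 0.2, -1.9]
width: 0.737
finger_force: 67.2
time_s: 8.38
position: [0.587, -0.2309, 0.1186]
orientation: [0.0, 0.707, 0.707, 0.0]
wrist_force: [-0.1, -0.6, -0.8]
width: 0.739
finger_force: 67.2
```

Contact is just beginning, as predicted (0.1185). Another 0.5 mm.

```bash
python3 -m jog '[[0,0,0.5,0,50],[0,0,0.5,0,50]]'
```

```text
time_s: 8.62
position: [0.5869, -0.2309, 0.118]
orientation: [-0.0, 0.707, 0.707, -0.0]
wrist_force: [-0.6, -0.6, -1.1]
width: 0.737
finger_force: 67.2
```

```bash
python3 -m jog '[[0,0,0.5,0,50],[0,0,0.5,0,50]]'; python3 -m jog '[[0,0,0.5,0,50],[0,0,0.5,0,50]]'
```

```text
time_s: 8.88
position: [0.5869, -0.2309, 0.1176]
orientation: [-0.0, 0.707, 0.707, -0.0]
wrist_force: [-1.5, -0.6, -0.6]
width: 0.736
finger_force: 67.2
time_s: 9.12
position: [0.5869, -0.2309, 0.1171]
orientation: [-0.0, 0.707, 0.707, -0.0]
wrist_force: [-1.0, -0.8, 1.3]
width: 0.739
finger_force: 67.2
```

```bash
python3 -m jog '[[0,0,0.7,0,50],[0,0,0.7,0,50]]' | grep -E "pos|wrist";  for i in 1 2 3 4; do python3 -m jog '[[0,0,0,0.07,50],[0,0,0,0.07,50]]' | grep -E "pos|ori|wrist"; done
```

```text
position: [0.5869, -0.2309, 0.1163]
wrist_force: [-2.1, -0.1, 0.3]
position: [0.5869, -0.2309, 0.1164]
orientation: [0.0, 0.731, 0.682, -0.0]
wrist_force: [-1.7, -1.1, 1.6]
position: [0.5869, -0.2309, 0.1163]
orientation: [-0.0, 0.754, 0.657, -0.0]
wrist_force: [-3.0, -1.4, 0.9]
position: [0.5869, -0.2309, 0.1163]
orientation: [-0.0, 0.777, 0.63, -0.0]
wrist_force: [-2.4, -1.2, 0.1]
position: [0.5869, -0.2309, 0.1163]
orientation: [-0.0, 0.798, 0.603, -0.0]
wrist_force: [-3.5, -1.2, 0.3]
```

```bash
for i in 1 2 3 4 5; do python3 -m jog '[[0,0,0,0.07,50],[0,0,0,0.07,50]]' | grep -E "ori|wrist"; python3 -c "
from rig import robot;s=robot.get_state();print(s['position'][2].round(4),s['wrist_torque'].round(3),s['width'].round(3))"; done
```

```text
orientation: [-0.0, 0.819, 0.574, -0.0]
wrist_force: [-4.0, -1.1, 0.8]
orientation: [-0.0, 0.838, 0.545, -0.0]
wrist_force: [-3.9, -1.5, 0.1]
orientation: [-0.0, 0.857, 0.516, -0.0]
wrist_force: [-4.6, -1.5, 0.5]
orientation: [-0.0, 0.874, 0.485, -0.0]
wrist_force: [-5.3, -1.2, 1.3]
orientation: [-0.0, 0.891, 0.454, -0.0]
wrist_force: [-5.3, -1.4, 0.8]Traceback (most recent call last):
  File "<string>", line 2, in <module>
    from rig import robot;s=robot.get_state();print(s['position'][2].round(4),s['wrist_torque'].round(3),s['width'].round(3))
                                                                                                         ^^^^^^^^^^^^^^^^
AttributeError: 'float' object has no attribute 'round'
Traceback (most recent call last):
AttributeError: 'float' object has no attribute 'round'
Traceback (most recent call last):
AttributeError: 'float' object has no attribute 'round'
Traceback (most recent call last):
AttributeError: 'float' object has no attribute 'round'
Traceback (most recent call last):
AttributeError: 'float' object has no attribute 'round'
```

Run:
```python
from look import *
st,im,c=look(save="w5"); print(st["position"],st["wrist_torque"],st["wrist_force"],st["width"],st["time_s"])
st,s,c2=look("side"); 
K,o,r=c2; p=r.T@(st["position"]-o); u=(K@p/p[2])[:2].astype(int)
a=cv2.resize(s[u[1]-40:u[1]+40,u[0]-50:u[0]+50],(500,400),interpolation=2)
b=np.clip(im.astype(float)*2,0,255).astype(np.uint8)[180:420,160:480]; b=cv2.resize(b,(534,400)); x=np.hstack([b,np.clip(a.astype(float)*1.8,0,255).astype(np.uint8)])
cv2.imwrite("pics/w5c.png",cv2.resize(x,(800,310))[:,:,::-1])
```

```text
[ 0.58685062 -0.23084826  0.1163474 ] [-0.28551257  1.0502914   0.45088785] [-5.26814645 -1.35766292  0.80831573] 0.7371071213675092 11.625
```

View pics/w5c.png

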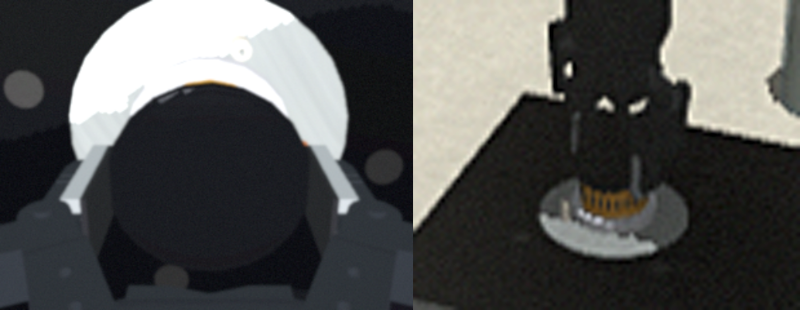

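```bash
cat > s.sh <<'E'
python3 -c "
from rig import robot;s=robot.get_state();print(s['time_s'],s['position'].round(4),s['wrist_force'].round(2),s['wrist_torque'].round(3),round(s['width'],3))"
E
for i in 1 2 3; do python3 -m jog '[[0,0,0,-0.04,50],[0,0,0,-0.04,50]]' >/dev/null; sh s.sh; done
```

```text
11.975 [ 0.5871 -0.2307  0.1164] [-3.06 -0.22 -0.99] [-0.073  0.516  0.039] 0.737
12.225 [ 0.5874 -0.2307  0.1165] [-0.02  0.09 -1.23] [-0.013 -0.016  0.041] 0.737
12.475 [ 0.5871 -0.2308  0.1164] [ 0.32 -0.02 -1.66] [ 0.026  0.02  -0.013] 0.74
```

```bash
for i in 1 2 ; do python3 -m jog '[[0,0,0.5,0,50],[0,0,1,0,50]]' >/dev/null; sh s.sh; done; for i in 1 2 ; do python3 -m jog '[[0,0,0.5,0,50],[0,0,0.5,0,50]]' >/dev/null; sh s.sh; done
```

```text
12.725 [ 0.587  -0.2309  0.1154] [-0.28 -0.5  -1.96] [-0.022  0.02   0.004] 0.737
12.975 [ 0.587  -0.2308  0.1143] [-0.69 -0.27 -2.3 ] [-0.013  0.049 -0.04 ] 0.74
13.225 [ 0.587  -0.2309  0.1138] [ 0.14  0.92 -1.23] [-0.013  0.02  -0.019] 0.739
13.475 [ 0.587  -0.2309  0.1137] [-1.35  1.26  4.65] [ 0.226  0.482 -0.011] 0.741
```

```bash
python3 -m jog '[[0,0,-0.2,0,60],[0,0,-0.2,0,70],[0,0,-0.2,0,78],[0,0,-0.2,0,85],[0,0,-0.2,0,85]]'; sh s.sh;  python3 -m jog '[[0,0,0,0,85],[0,0,-5,0,85],[0,0,-25,0,85],[0,0,-80,0,85],[0,0,-120,0,85]]'; python3 -m jog '[[40,0,0,0,85],[-40,0,0,0,85],[-60,0,0,0,85],[-60,0,0,0,85],[-60,0,0,0,85]]'
python3 - <<'E'
from look import *
st,im,c=look(save="w6"); print(st["position"],st["width"])
R3=q2R(st["orientation"]); print(R3[:,0])
st,s,c2=look("side"); st,sc,c3=look("scene")
K,o,r=c2; p=r.T@(np.array([.587,-.231,.1])-o); u=(K@p/p[2])[:2].astype(int)
a=cv2.resize(s[u[1]-30:u[1]+30,u[0]-37:u[0]+38],(500,400),interpolation=2)
b=np.clip(im.astype(float)*2,0,255).astype(np.uint8)[100:400,120:520]; b=cv2.resize(b,(534,400)); x=np.hstack([b,np.clip(a.astype(float)*1.8,0,255).astype(np.uint8)])
cv2.imwrite("pics/w6c.png",cv2.resize(x,(800,310))[:,:,::-1])
E
```

```text
time_s: 14.1
position: [0.587, -0.2308, 0.1136]
orientation: [-0.0, 0.863, 0.506, -0.0]
wrist_force: [0.2, 0.4, -0.7]
width: 0.992
finger_force: 0.0
14.1 [ 0.587  -0.2308  0.1136] [ 0.16  0.43 -0.72] [ 0.033 -0.024  0.04 ] 0.992
time_s: 14.72
position: [0.5873, -0.2311, 0.2373]
orientation: [0.001, 0.863, 0.506, 0.001]
wrist_force: [-0.1, -0.1, 0.4]
width: 0.996
finger_force: 0.0
time_s: 15.35
position: [0.5582, -0.2827, 0.2346]
orientation: [0.0, 0.863, 0.506, 0.001]
wrist_force: [0.1, -0.2, -0.2]
width: 0.995
finger_force: 0.0
[ 0.55816427 -0.28272146  0.23461552] 0.9946295579279643
[4.88027318e-01 8.72828066e-01 7.09311872e-04]
```

View pics/w6c.png

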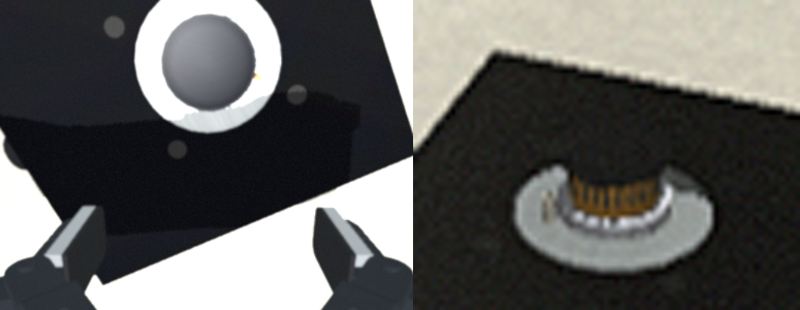

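Run:
```python
from look import *
st,im,c=look(); y0=cast
g=im.max(2)
for lo in (70,90,110):
  for m,s,ce in blobs(g<lo,1500):
    if abs(ce[0]-320)<60 and s[1]>60 and s[3]<150:
        e,p=fitell(m); print(lo,s,[(ccirc(cast(c,cv2.convexHull(p)[:,0],z))) for z in(.106,.112,.117)])
```

```text
70 [ 278  116   90   92 4407] [(array([ 0.5872293 , -0.23152897]), np.float64(0.03221888218481941)), (array([ 0.58736135, -0.23127713]), np.float64(0.03145367295203953)), (array([ 0.58747139, -0.23106727]), np.float64(0.03081599859139464))]
90 [ 277  115   91   94 6646] [(array([ 0.58703879, -0.23116829]), np.float64(0.032757976592327626)), (array([ 0.58717537, -0.23092502]), np.float64(0.031979963686972555)), (array([ 0.58728918, -0.23072229]), np.float64(0.031331619599193145))]
110 [ 277  114   92   96 6804] [(array([ 0.58692008, -0.23144542]), np.float64(0.03327934411868051)), (array([ 0.58705947, -0.23119557]), np.float64(0.03248894856012697)), (array([ 0.58717563, -0.23098736]), np.float64(0.031830285594664415))]
```

Radius 33 mm is matched at z = 0.106 m, the disc's lower edge when home. The centre is (0.587, -0.231), within 0.5 mm of the seat.

```bash
python3 -c "
from rig import robot;print(robot.hand_in())"
```

```text
the job is handed in; nothing more can be done
None
```

The burner cap is back on the burner and the job is handed in: it went fully down over the pins and is centred to about 0.5 mm by the wrist camera, but one turn pushed against the pins with up to 0.45 N m before I backed off, so the spreader may have shifted slightly.

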